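# Cover the salt crock gently

## Robot

A 6-joint arm with a two-finger parallel gripper is mounted at the origin on the work surface. World frame = base frame: x ahead of the robot, y to its left, z up, the work surface at z = 0. Lengths are in mm, angles in rad, forces in N, time in s.
With the tool pointing down it reaches from about 300 to 775 mm from the base axis. Payload 14.6 kg.
Tool frame: the origin (TCP) lies at the very end of the fingers, on their centre line; the grasp point (between the pads) lies 19 mm behind it; z points along the fingers, y is the line along which they close (so a half turn about z gives the same grasp; the last joint's range is limited). The gripper opens to 94 mm and grips with 3 to 60 N. Pads are 16 mm wide; open, the fingers measure 119 mm over their backs; the gripper's body (75 mm by 177 mm) begins 78 mm behind the grasp point.
Start: joints at [1.215, 0.3, 1.521, -0, 1.321, -0.067], TCP at [156.639, 527.213, 205.446] pointing down, gripper open.
Joint ranges: [-3.03, 3.03], [-0.79, 2.21], [0.23, 2.52], [-1.04, 4.18], [0, 3.07], [-2.55, 2.55]. Speed limits (rad/s): [2.22, 2.22, 2.57, 3.14, 3.14, 3.14].

## Interface

Orientations are given as [roll, pitch, yaw] about the fixed x, y, z axes, in that order (R = Rz(yaw) Ry(pitch) Rx(roll)).
In Python, from cell import manip gives the robot as it stands.
- The arm moves only by the tool servo_tool, never from a script. Its argument "motion" is a list that holds one entry, the list of rows, each a list of 7 numbers: the shift along the world's x, y, z as a fraction of full scale, then the turn, a rotation vector about the world's x, y, z as a fraction of full scale, then the closure, from 0 (fully open) to 1 (shut). In form: [[[x, y, z, rx, ry, rz, gripper], ...]]. A call has 1 to 10 rows; each row is the pose to reach, as a shift and turn from the pose commanded when the call began, turning the shorter way round; what a row does not reach only later rows make up. Full scale, the value 1, is 0.5 m for a shift and pi rad for a turn. A row lasts 1/10 s, in which the tool goes at most 50 mm and 8.59 degrees, less where a joint would pass 70% of its speed; a pose out of reach is approached as far as the arm can. A call with a number of a shift or a turn outside -1 to 1 is refused whole. A call with a gripper value outside its range is refused whole. The fingers move at their own pace and stop on an object; "newtons" is the grip in N (left out, the last holds). Time passes only in rows, so rows that repeat a pose let the fingers close. It gives the time, the measured TCP pose, the force, the opening and the grip force at its end, in the units of the state.
- manip.read_state(): the state, without advancing time (a new reading comes with each control period).
- manip.camera(name): name is "scene" or "top" or "wrist"; returns a dict with "frame" (400x640x3 uint8, red, green, blue), "range_z" (400x640 float32, mm along the optical axis (not along the pixel's ray), 0 where there is no reading), "vfov" (degrees; the focal length in pixels is half the picture's height over the tangent of half this angle, whatever the lens; pixels are square), "cx", "cy" (the principal point, pixels), "k1" (the pictures are not rectified: a ray, as slopes to the right and down, at radius r is drawn at 1 + k1 r^2 times it, then the intrinsics apply), "cam_to_world" (4x4, takes a point from camera to world coordinates). Camera axes: x right, y down, z forward; pixel columns grow to the right and rows downward; lengths in mm; the calibration is good to about 2 mm. A picture is of the moment at which its call begins.
- manip.sign_off(): hands the job in; it is judged then, once.
The state is a dict: "clock": time; "joints": joint angles; "qd": joint speeds; "effort": joint torques, N m; "eef_pos": TCP position; "eef_rot": TCP orientation; "wrist_force": force on the tool from outside, world axes, zero at the start; "moment": the same for the moment, N m; "finger_gap": finger opening in mm; "finger_force": force on a finger pad.
Only numpy, scipy, OpenCV 4.12 (cv2) and the standard library are available. Lean on these libraries where they do the work, as an engineer would, in place of code of your own. Each camera call takes 0.05 s, during which the arm holds its last target. There are 200 camera calls.

## Task

Put the stoneware lid on the salt crock: flat and centred on the rim, turned so that the notch in the lid's edge lies over the crock's projecting spoon lip. The lid's knob has been glued back on, so pinch it lightly (the least grip that holds, never more than 45 N on a finger), and set the lid down softly without dropping or pressing it on the crock. Leave the crock, the lid stand, the timer and the egg cup where they stand.

Things in the scene. Friction and masses are not known exactly. Their poses are not given: they have to be found in the camera images.
- lid: Flat round grey stoneware lid, 108 mm across, 9 mm thick, about 0.2 kg, no skirt, lying on the sill at the start. Origin: centre of its flat underside; z up; x points to the notch, a square cut in the edge 26 mm wide reaching in to 40 mm from the centre. In the middle of its top stands a round upright knob 26 mm in diameter and 30 mm high (top 4 mm tapered).
- lid_knob (a point): Grip point on the knob's axis, 28 mm above the lid's underside (19 mm above the lid's top). The pinch limit is 45 N on a finger.
- lid_notch (a point): Middle of the notch, level with the lid's underside, 46 mm from its centre.
- crock: Open, empty grey stoneware salt crock, 100 mm outer diameter at the rim, 85 mm high, wall 6 mm, about 0.75 kg, loose on the sill. Origin: centre of its underside; z up; x points to the spoon lip, a tongue 18 mm wide sticking out of the rim to 70 mm from the axis, its top 2 mm below the rim. Force between lid and crock must stay below 25 N.
- crock_mouth (a point): Centre of the crock's mouth, level with the top of the rim, 85 mm above the sill.
- crock_lip (a point): Point at rim height above the root of the spoon lip, 46 mm from the crock's axis.
- stand: Bystander: beech stand, 100 by 190 mm, with three white enamel saucepan lids upright in it, 156 mm high in all. Origin: centre of its underside. Leave alone.
- timer: Bystander: pear-shaped orange plastic wind-up timer, 73 mm across, 98 mm high. Origin: centre of its underside. Leave alone.
- egg_cup: Bystander: dented blue-painted tin egg cup, 48 mm across, 60 mm high. Origin: centre of its underside. Leave alone.
There are look-alikes about, which are no part of the job. Leave any blue or orange look-alike of the lid alone.

How it is judged:
By the outcome, as a careful person would: the job done as asked, in the order asked, and still so for the second after the job is handed in, with the robot touching nothing.
It also fails if it takes over 40 s, if anything falls off the work surface, if the arm or the gripper's body presses on something with over 40 N, if the wrist force passes 120 N, or if a joint passes its speed limit or range.

## Working session

There is one attempt and no reset: what is moved stays moved. The work goes in short steps, Python scripts to look and compute and a tool call to move; the robot and the scene stay as the last step left them, time stands still between calls to the robot, and variables do not carry over. Pictures are saved under pics/ and viewed, at most 10 in all, crops included, and the job is handed in when it is done.

Besides the shell and the picture viewer there is one more tool, called after ">>>" as name(argument=value, ...) on one line, values as JSON. servo_tool: Moves the arm, as the interface text tells. Its arguments: {"type":"object","properties":{"motion":{"type":"array"},"newtons":{"type":"number"}},"required":["motion"]}

```bash
mkdir -p pics; cat > h.py <<'E'
import numpy as np, cv2
from cell import manip
def intr(c):
    f=200/np.tan(np.radians(c["vfov"])/2); return f
def slopes(c,uv):
    f=intr(c); d=(np.atleast_2d(uv).astype(float)-[c["cx"],c["cy"]])/f
    s=d.copy()
    for _ in range(20): s=d/(1+c["k1"]*(s**2).sum(1,keepdims=True))
    return s
def plane(c,uv,z):
    T=np.array(c["cam_to_world"]); s=slopes(c,uv)
    r=np.c_[s,np.ones(len(s))]@T[:3,:3].T; o=T[:3,3]
    return o+r*((z-o[2])/r[:,2])[:,None]
def cloud(c):
    v,u=np.mgrid[0:400,0:640]; s=slopes(c,np.c_[u.ravel(),v.ravel()])
    z=c["range_z"].ravel(); T=np.array(c["cam_to_world"])
    p=np.c_[s*z[:,None],z]@T[:3,:3].T+T[:3,3]; p[z<=0]=np.nan
    return p.reshape(400,640,3)
def save(c,n): cv2.imwrite(n,c["frame"][:,:,::-1])
E
python3 - <<'E'
from h import *
import pickle
cs={n:manip.camera(n) for n in("top","scene")}
pickle.dump(cs,open("c0.pkl","wb"))
for n,c in cs.items(): save(c,f"pics/{n}0.png"); print(n,c["vfov"],c["k1"],np.round(c["cam_to_world"],2).tolist())
print(manip.read_state())
E
```

```text
top 45.34693388700762 0.019584773362470425 [[-0.02, -1.0, 0.06, 479.37], [-1.0, 0.02, 0.0, 63.44], [-0.0, -0.06, -1.0, 1323.78], [0.0, 0.0, 0.0, 1.0]]
scene 45.92820359639222 -0.006610724173921237 [[-0.84, 0.38, -0.39, 1076.22], [0.54, 0.6, -0.58, 867.15], [0.02, -0.7, -0.71, 1034.08], [0.0, 0.0, 0.0, 1.0]]
{'clock': 0.1, 'joints': array([ 1.21538726e+00,  3.00428603e-01,  1.52148656e+00, -1.35337831e-05,
        1.32067389e+00, -6.66092931e-02]), 'qd': array([ 6.45267052e-04, -1.71348271e-03, -7.09778434e-05,  3.08500665e-04,
        3.07879836e-04, -1.65133760e-03]), 'effort': array([ 4.91677529e-04, -5.32647228e+01, -3.53277218e+01,  7.09792553e-02,
        2.34451942e-02, -7.32578951e-05]), 'eef_pos': array([156.57687341, 527.01633858, 204.94961728]), 'eef_rot': array([-3.14059759e+00, -5.32399363e-05,  2.85279621e+00]), 'wrist_force': array([ 0.29055221, -0.4778553 , -0.42820369]), 'moment': array([-0.00785727, -0.01889141, -0.00407448]), 'finger_force': 0.0, 'finger_gap': 93.61568658048046}
```

View pics/top0.png

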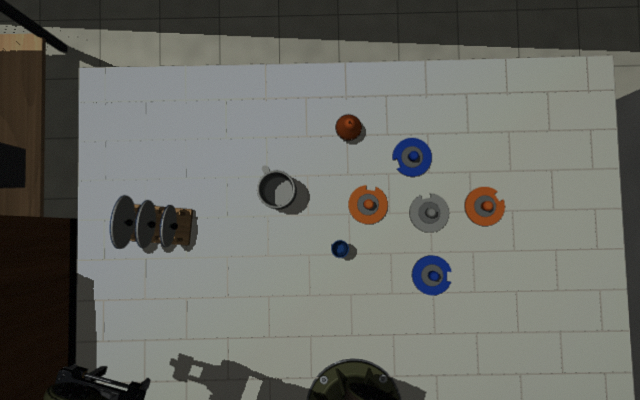

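View pics/scene0.png

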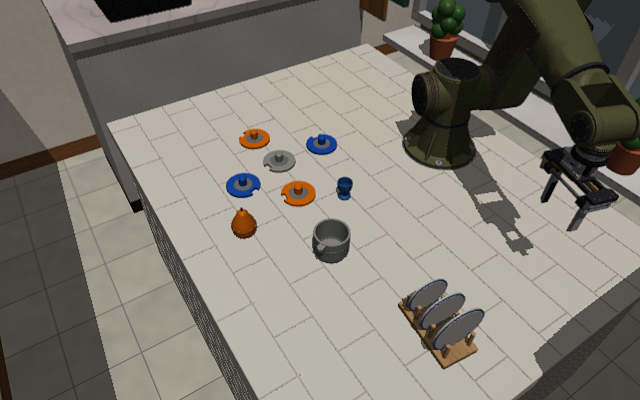

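The top view shows the grey lid at (430,212), its notch pointing up in the picture, and the crock at (277,190), its lip at (266,170). The scene view agrees. Next I measure both from the depth.

```bash
python3 - <<'E'
from h import *
import pickle
cs=pickle.load(open("c0.pkl","rb")); c=cs["top"]; P=cloud(c)
def circ(p):
    p=np.asarray(p,float); A=np.c_[2*p,np.ones(len(p))]; s=np.linalg.lstsq(A,(p**2).sum(1),rcond=None)[0]
    return s[:2],np.sqrt(s[2]+s[:2]@s[:2])
bg=np.nanmedian(P[200:300,220:300,2]); print("table z",bg)
for nm,(u,v),zr in(("lid",(430,212),(5,14)),("knob",(430,212),(28,50)),("crock",(277,190),(75,100))):
    q=P[v-32:v+32,u-32:u+32].reshape(-1,3); q=q[(q[:,2]>zr[0])&(q[:,2]<zr[1])]
    xy=q[:,:2].astype(np.float32); hull=cv2.convexHull(xy)[:,0]
    if nm=="crock":
        cc=np.median(xy,0); 
        for _ in range(10):
            r=np.hypot(*(xy-cc).T); g=r<np.clip(53,0,99); cc,R=circ(xy[g])
        far=xy[np.hypot(*(xy-cc).T)>55]; d=far.mean(0)-cc
        print(nm,len(q),cc,R,"lip",far.mean(0),len(far),np.degrees(np.arctan2(d[1],d[0])),np.median(q[:,2]))
    else:
        cc,R=cv2.minEnclosingCircle(xy); print(nm,len(q),cc,R,np.median(q[:,2]))
        if nm=="lid":
            d=xy.mean(0)-cc; print("notch deg",np.degrees(np.arctan2(-d[1],-d[0])))
for nm,(u,v) in (("orange1",(369,204)),("blue1",(412,157)),("blue2",(432,275)),("orange2",(485,206)),("egg",(340,249)),("timer",(348,127))): print(nm,plane(c,(u,v),20)[0].round())
E
```

```text
table z -0.3591227100314427
lid 1026 (521.3206787109375, -221.71376037597656) 117.30501556396484 8.769242890140731
notch deg -17.292355683692605
knob 77 (518.8984985351562, -220.6027069091797) 13.203042984008789 37.61932837861036
crock 326 [586.00369522 190.69399493] 46.893039659161836 lip [640.4075  218.94316] 34 27.440600498946726 83.75593045854555
orange1 [545. -57.  20.]
blue1 [ 672. -178.   20.]
blue2 [ 350. -221.   20.]
orange2 [ 533. -371.   20.]
egg [425.  25.  20.]
timer [759.  -5.  20.]
```

>>> servo_tool(motion=[[[0.36,-0.75,0.15,0,0,-0.27,0],[0.36,-0.75,0.15,0,0,-0.27,0],[0.36,-0.75,0.15,0,0,-0.27,0],[0.36,-0.75,0.15,0,0,-0.27,0],[0.36,-0.75,0.15,0,0,-0.27,0],[0.36,-0.75,0.15,0,0,-0.27,0],[0.36,-0.75,0.15,0,0,-0.27,0],[0.36,-0.75,0.15,0,0,-0.27,0],[0.36,-0.75,0.15,0,0,-0.27,0],[0.36,-0.75,0.15,0,0,-0.27,0]]])

```text
clock: 1.1
eef_pos: [337.5, 150.3, 280.8]
eef_rot: [3.141, 0.0, 2.001]
wrist_force: [-0.3, 1.0, -0.9]
finger_gap: 93.8
finger_force: 0.0
```

>>> servo_tool(motion=[[[0.36,-0.74,-0.1,0,0,-0.264,0],[0.36,-0.74,-0.1,0,0,-0.264,0],[0.36,-0.74,-0.1,0,0,-0.264,0],[0.36,-0.74,-0.1,0,0,-0.264,0],[0.36,-0.74,-0.1,0,0,-0.264,0],[0.36,-0.74,-0.1,0,0,-0.264,0],[0.36,-0.74,-0.1,0,0,-0.264,0],[0.36,-0.74,-0.1,0,0,-0.264,0],[0.36,-0.74,-0.1,0,0,-0.264,0],[0.36,-0.74,-0.1,0,0,-0.264,0]]])

```text
clock: 2.1
eef_pos: [516.9, -218.1, 228.9]
eef_rot: [-3.139, -0.0, 1.174]
wrist_force: [-0.4, 0.3, -0.4]
finger_gap: 94.4
finger_force: 0.0
```

```bash
python3 - <<'E'
from h import *
import pickle
c=manip.camera("wrist"); pickle.dump(c,open("w1.pkl","wb")); save(c,"pics/w1.png")
print(manip.read_state()["eef_pos"],np.round(c["cam_to_world"],2).tolist(),c["vfov"])
E
```

```text
[ 516.64668276 -216.95782293  229.5805845 ] [[0.92, -0.37, -0.1, 548.01], [-0.39, -0.89, -0.24, -146.65], [-0.0, 0.27, -0.96, 407.05], [0.0, 0.0, 0.0, 1.0]] 71.47494144932672
```

View pics/w1.png

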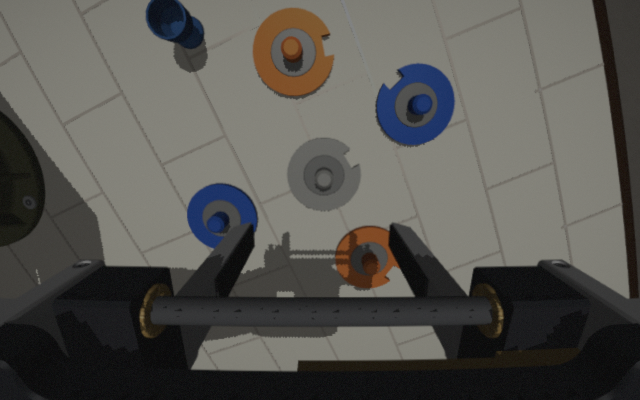

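The wrist view shows the grey lid at (324,174), its notch at about (352,158). The two blue and two orange look-alikes stay clear of it.

```bash
cat >> h.py <<'E'
def circ(p):
    p=np.asarray(p,float); A=np.c_[2*p,np.ones(len(p))]; s=np.linalg.lstsq(A,(p**2).sum(1),rcond=None)[0]
    return s[:2],np.sqrt(s[2]+s[:2]@s[:2])
def lidfit(c,c0,ztop):
    """centre, radius, notch angle of a lid whose top lies near z=ztop, from depth"""
    P=cloud(c); near=np.hypot(P[...,0]-c0[0],P[...,1]-c0[1])<68
    m=(near&(P[...,2]>ztop-4.5)).astype(np.uint8)
    cn=max(cv2.findContours(m,cv2.RETR_EXTERNAL,cv2.CHAIN_APPROX_NONE)[0],key=cv2.contourArea)[:,0]
    e=plane(c,cn,ztop)[:,:2]; g=np.ones(len(e),bool)
    for _ in range(15):
        cc,R=circ(e[g]); r=np.hypot(*(e-cc).T); g=abs(r-R)<2.5
    d=e-cc; n=d[(r<R-8)]; t=np.arctan2(*n.sum(0)[::-1])
    # notch: symmetric axis from midpoint of extreme angles
    a=np.angle(np.exp(1j*(np.arctan2(n[:,1],n[:,0])-t))); 
    return cc,R,np.degrees(t),np.degrees(t+(a.min()+a.max())/2),len(n),P
E
python3 - <<'E'
from h import *
import pickle
w=pickle.load(open("w1.pkl","rb")); t=pickle.load(open("c0.pkl","rb"))["top"]
for c in(w,t):
    r=lidfit(c,(518,-220),9); P=r[5]; print(r[:5])
    near=np.hypot(P[...,0]-518,P[...,1]+220)<35
    k=P[near&(P[...,2]>37)]; print("knob",len(k),cv2.minEnclosingCircle(k[:,:2].astype(np.float32)), k[:,:3].mean(0)); print("top z",np.median(P[near&(P[...,2]<15)][:,2]))
E
```

```text
(array([ 313.16534347, -717.72210354]), np.float64(449.2227205600198), np.float64(67.03357718534708), np.float64(67.36628335811567), 824)
knob 12723 ((526.078369140625, -204.1536407470703), 27.67455291748047) [ 528.89157992 -197.53210226  349.83686615]
top z 8.827817271045916
(array([ 518.88699479, -220.44569413]), np.float64(52.70968179780522), np.float64(6.5056827853933745), np.float64(6.730043802468362), 10)
knob 44 ((518.7161865234375, -219.17088317871094), 12.188289642333984) [ 519.6746148  -220.14009468   39.69131578]
top z 9.190926807320807
```

```bash
sed -i 's/m=(near&(P\[...,2\]>ztop-4.5))/m=(near\&(P[...,2]>ztop-4.5)\&(P[...,2]<ztop+40))/' h.py
python3 - <<'E'
from h import *
import pickle
w=pickle.load(open("w1.pkl","rb"))
r=lidfit(w,(518,-220),9); P=r[5]; print(r[:5])
near=np.hypot(P[...,0]-518,P[...,1]+220)<35
k=P[near&(P[...,2]>36.5)&(P[...,2]<60)]; print("knob",len(k),cv2.minEnclosingCircle(k[:,:2].astype(np.float32)), k.mean(0))
E
```

```text
(array([ 520.4479617 , -220.39658748]), np.float64(52.98564124265134), np.float64(9.56820929953214), np.float64(8.850774754697586), 19)
knob 179 ((521.1967163085938, -220.29153442382812), 11.399197578430176) [ 520.50019541 -220.40234084   37.90727322]
```

>>> servo_tool(motion=[[[0.0076,-0.006,-0.1,0,0,0,0],[0.0076,-0.006,-0.2,0,0,0,0],[0.0076,-0.006,-0.28,0,0,0,0],[0.0076,-0.006,-0.34,0,0,0,0],[0.0076,-0.006,-0.38,0,0,0,0.4],[0.0076,-0.006,-0.41,0,0,0,0.5],[0.0076,-0.006,-0.425,0,0,0,0.5],[0.0076,-0.006,-0.432,0,0,0,0.5],[0.0076,-0.006,-0.434,0,0,0,0.5],[0.0076,-0.006,-0.434,0,0,0,0.5]]], newtons=10)

```text
clock: 3.15
eef_pos: [520.8, -220.9, 14.2]
eef_rot: [3.14, 0.0, 1.175]
wrist_force: [0.1, -0.1, -0.2]
finger_gap: 49.3
finger_force: 0.0
```

>>> servo_tool(motion=[[[0,0,-0.001,0,0,0,0.65],[0,0,-0.001,0,0,0,0.7],[0,0,-0.001,0,0,0,0.75],[0,0,-0.001,0,0,0,0.8],[0,0,-0.001,0,0,0,0.85],[0,0,-0.001,0,0,0,0.85],[0,0,-0.001,0,0,0,0.85]]], newtons=10)

```text
clock: 3.85
eef_pos: [520.5, -220.8, 13.2]
eef_rot: [3.141, 0.0, 1.175]
wrist_force: [-1.8, 0.4, 4.9]
finger_gap: 25.6
finger_force: 10.0
```

>>> servo_tool(motion=[[[0,0,0.005,0,0,0,0.85],[0,0,0.015,0,0,0,0.85],[0,0,0.03,0,0,0,0.85],[0,0,0.05,0,0,0,0.85],[0,0,0.06,0,0,0,0.85],[0,0,0.06,0,0,0,0.85],[0,0,0.06,0,0,0,0.85]]])

```text
clock: 4.55
eef_pos: [520.4, -220.7, 43.0]
eef_rot: [3.141, -0.0, 1.175]
wrist_force: [-0.2, 0.1, -2.0]
finger_gap: 25.7
finger_force: 10.0
```

```bash
python3 - <<'E'
from h import *
import pickle
c=manip.camera("wrist"); pickle.dump(c,open("w2.pkl","wb")); save(c,"pics/w2.png")
t=manip.camera("top"); pickle.dump(t,open("t2.pkl","wb"))
s=manip.read_state(); print({k:np.round(s[k],3) for k in("eef_pos","eef_rot","wrist_force","moment","finger_gap","finger_force","clock")})
P=cloud(c); m=(np.hypot(P[...,0]-520.5,P[...,1]+220.5)<50)&(P[...,2]>20)&(P[...,2]<48)
q=P[m]; print(len(q)); A=np.c_[q[:,:2]-[520.5,-220.5],np.ones(len(q))]; k=np.ones(len(q),bool)
for _ in range(8):
    f=np.linalg.lstsq(A[k],q[k,2],rcond=None)[0]; k=abs(q[:,2]-A@f)<3
print("plane deg,z",np.degrees(f[:2]),f[2],k.sum())
try: print(lidfit(c,(520.5,-220.5),f[2])[:5])
except Exception as e: print(e)
E
```

```text
{'eef_pos': array([ 520.26 , -220.678,   42.626]), 'eef_rot': array([-3.141, -0.   ,  1.175]), 'wrist_force': array([-0.591, -0.199, -1.217]), 'moment': array([-0.039,  0.072,  0.028]), 'finger_gap': np.float64(25.547), 'finger_force': np.float64(9.999), 'clock': np.float64(4.65)}
9484
plane deg,z [0.19105665 0.17127137] 37.905012127395366 9264
(array([ 521.38662239, -220.05786057]), np.float64(53.18413362579044), np.float64(-82.71494066565883), np.float64(-79.63739719812853), 196)
```

View pics/w2.png

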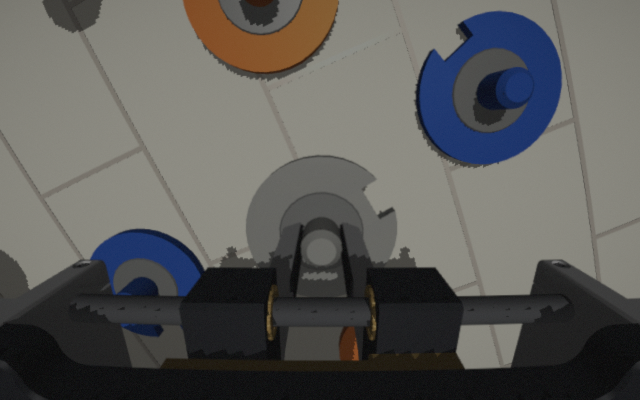

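The lid hangs level in the grip (tilt about 0.2°) with its notch at (380,195). I'll measure the notch angle from this near view.

```bash
cat >> h.py <<'E'
def notch(c,cc,ztop,a0):
    P=cloud(c); m=((np.hypot(P[...,0]-cc[0],P[...,1]-cc[1])<68)&(P[...,2]>ztop-4)&(P[...,2]<ztop+6)).astype(np.uint8)
    cn=max(cv2.findContours(m,cv2.RETR_EXTERNAL,cv2.CHAIN_APPROX_NONE)[0],key=cv2.contourArea)[:,0]
    e=plane(c,cn,ztop)[:,:2]-cc; a=np.radians(a0)
    for _ in range(5):
        x=e@[np.cos(a),np.sin(a)]; y=e@[-np.sin(a),np.cos(a)]
        w=(abs(y)<20)&(x>43)&(x<48.5); hi=np.median(y[w&(y>5)]); lo=np.median(y[w&(y<-5)]); a+=np.arctan2((hi+lo)/2,46)
    fl=(abs(y)<9)&(x>30)&(x<46); s=np.polyfit(y[fl],x[fl],1)
    return np.degrees(a),hi,lo,"floor deg",np.degrees(a-np.arctan(s[0])),np.median(x[fl])
E
python3 - <<'E'
from h import *
import pickle
print(notch(pickle.load(open("w2.pkl","rb")),np.array([521,-220.3]),38,9))
print(notch(pickle.load(open("w1.pkl","rb")),np.array([520.4,-220.4]),9,9))
E
```

```text
(np.float64(9.907559353505505), np.float64(12.499088892153178), np.float64(-12.499088892139808), 'floor deg', np.float64(9.041263733664234), np.float64(39.46763169676743))
(np.float64(9.427330042290158), np.float64(13.207031292185295), np.float64(-13.207031253276842), 'floor deg', np.float64(8.5531460960814), np.float64(39.532902359691114))
```

>>> servo_tool(motion=[[[0,0,0.02,0,0,0,0.85],[0,0,0.06,0,0,0,0.85],[0,0,0.12,0,0,0,0.85],[0,0,0.18,0,0,0,0.85],[0.004,0.02,0.23,0,0,0,0.85],[0.012,0.06,0.27,0,0,0.01,0.85],[0.022,0.11,0.29,0,0,0.025,0.85],[0.034,0.17,0.3,0,0,0.04,0.85],[0.046,0.23,0.3,0,0,0.055,0.85],[0.058,0.29,0.3,0,0,0.07,0.85]]])

```text
clock: 5.65
eef_pos: [549.5, -74.6, 193.8]
eef_rot: [3.141, -0.0, 1.397]
wrist_force: [-1.2, -0.0, -1.4]
finger_gap: 25.7
finger_force: 10.0
```

>>> servo_tool(motion=[[[0.012,0.06,0,0,0,0.01,0.85],[0.024,0.12,0,0,0,0.02,0.85],[0.036,0.18,0,0,0,0.03,0.85],[0.046,0.23,0,0,0,0.03,0.85],[0.054,0.27,0,0,0,0.03,0.85],[0.06,0.295,0,0,0,0.03,0.85],[0.062,0.31,0,0,0,0.03,0.85],[0.062,0.31,0,0,0,0.03,0.85],[0.062,0.31,0,0,0,0.03,0.85],[0.062,0.31,0,0,0,0.03,0.85]]])

```text
clock: 6.65
eef_pos: [580.4, 78.4, 193.0]
eef_rot: [3.142, 0.0, 1.488]
wrist_force: [0.0, 0.3, -1.9]
finger_gap: 25.6
finger_force: 10.0
```

```bash
python3 - <<'E'
from h import *
import pickle
c=manip.camera("wrist"); pickle.dump(c,open("w3.pkl","wb")); save(c,"pics/w3.png")
s=manip.read_state(); print({k:np.round(s[k],3) for k in("eef_pos","eef_rot","wrist_force","finger_gap","finger_force","clock")})
E
```

```text
{'eef_pos': array([580.405,  78.454, 193.019]), 'eef_rot': array([-3.142,  0.   ,  1.488]), 'wrist_force': array([ 1.04 , -0.123, -2.232]), 'finger_gap': np.float64(25.456), 'finger_force': np.float64(10.0), 'clock': np.float64(6.7)}
```

View pics/w3.png

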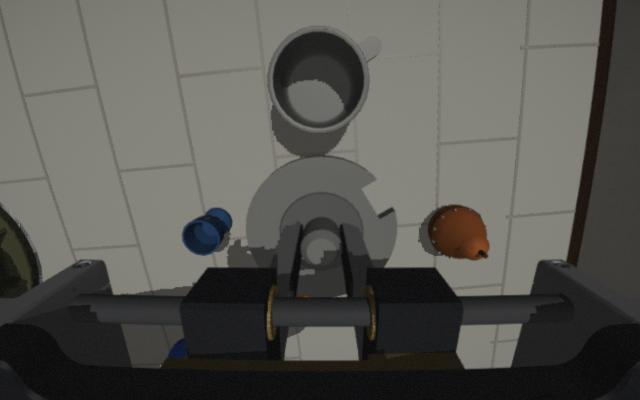

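The wrist view shows the crock rim centred at (319,79), its lip at (372,48), and the held lid below it with its notch at (380,195).

```bash
python3 - <<'E'
from h import *
import pickle
w=pickle.load(open("w3.pkl","rb")); t=pickle.load(open("c0.pkl","rb"))["top"]
for nm,c in(("w",w),("t",t)):
    P=cloud(c); d=np.hypot(P[...,0]-587,P[...,1]-190); z=P[...,2]
    m=((d<85)&(z>76)&(z<95)).astype(np.uint8)
    cn=max(cv2.findContours(m,cv2.RETR_EXTERNAL,cv2.CHAIN_APPROX_NONE)[0],key=lambda k:cv2.contourArea(cv2.convexHull(k)))[:,0]
    e=plane(c,cn,85)[:,:2]; g=np.hypot(*(e-[587,190]).T)<56
    for _ in range(15): cc,R=circ(e[g]); r=np.hypot(*(e-cc).T); g=abs(r-R)<2
    q=P[m>0]; 
    # lip from points at z~83
    f=plane(c,np.argwhere(m>0)[:,::-1],83)[:,:2]-cc; f=f[(np.hypot(*f.T)>53)]; 
    print(nm,"crock",cc,R,"lip",np.degrees(np.arctan2(*f.mean(0)[::-1])),len(f),np.hypot(*f.T).max(),"rim z",np.median(q[:,2]))
c=w; tc=np.array([580.5,78.5])
P=cloud(c); dd=(np.hypot(P[...,0]-tc[0],P[...,1]-tc[1])<50)&(P[...,2]>182)&(P[...,2]<194); zt=np.median(P[dd][:,2]); print("lid top",zt)
m=((np.hypot(P[...,0]-tc[0],P[...,1]-tc[1])<68)&(abs(P[...,2]-zt)<5)).astype(np.uint8)
cn=max(cv2.findContours(m,cv2.RETR_EXTERNAL,cv2.CHAIN_APPROX_NONE)[0],key=cv2.contourArea)[:,0]
e=plane(c,cn,zt)[:,:2]; g=abs(np.hypot(*(e-tc).T)-54)<4
for _ in range(10): cc,R=circ(e[g]); r=np.hypot(*(e-cc).T); g=abs(r-R)<1.5
print("lid",cc,R,g.sum(), notch(c,cc,zt,28))
E
```

```text
w crock [587.4991921  191.93212867] 48.82405397437259 lip 27.282231478245563 337 70.00928519884636 rim z 83.28787874593633
t crock [585.70245372 190.71501446] 48.6062433946708 lip 27.283187561183855 40 69.15052480023986 rim z 83.76192769400768
lid top 187.91908269506476
lid [581.26018131  79.18991129] 53.24390213263981 264 (np.float64(27.593786574522284), np.float64(12.51885168249198), np.float64(-12.518851688108066), 'floor deg', np.float64(26.990462225276243), np.float64(38.976339305957154))
```

>>> servo_tool(motion=[[[0.002,0.03,0,0,0,0,0.85],[0.005,0.09,0,0,0,0,0.85],[0.009,0.15,0,0,0,0,0.85],[0.012,0.2,-0.01,0,0,0,0.85],[0.013,0.22,-0.04,0,0,0,0.85],[0.013,0.225,-0.08,0,0,0,0.85],[0.013,0.225,-0.12,0,0,0,0.85],[0.013,0.225,-0.15,0,0,0,0.85],[0.013,0.225,-0.165,0,0,0,0.85],[0.013,0.225,-0.165,0,0,0,0.85]]])

```text
clock: 7.7
eef_pos: [586.6, 191.4, 109.4]
eef_rot: [-3.14, 0.001, 1.489]
wrist_force: [-0.0, 0.1, -2.0]
finger_gap: 25.9
finger_force: 10.0
```

```bash
python3 - <<'E'
from h import *
import pickle
c=manip.camera("wrist"); save(c,"pics/w4.png"); s=manip.camera("scene"); 
f=s["frame"][190:290,260:410]; g=cv2.resize(c["frame"][140:280,220:420],(800,560)); f=cv2.resize(f,(600,400),interpolation=cv2.INTER_CUBIC)
cv2.imwrite("pics/s4.png",f[:,:,::-1]); pickle.dump((c,s),open("w4.pkl","wb"))
st=manip.read_state(); print({k:np.round(st[k],3) for k in("eef_pos","eef_rot","wrist_force","finger_force","clock")})
E
```

```text
{'eef_pos': array([587.306, 191.633, 111.123]), 'eef_rot': array([ 3.141, -0.   ,  1.489]), 'wrist_force': array([ 0.19 , -0.346, -1.902]), 'finger_force': np.float64(10.0), 'clock': np.float64(7.8)}
```

View pics/w4.png

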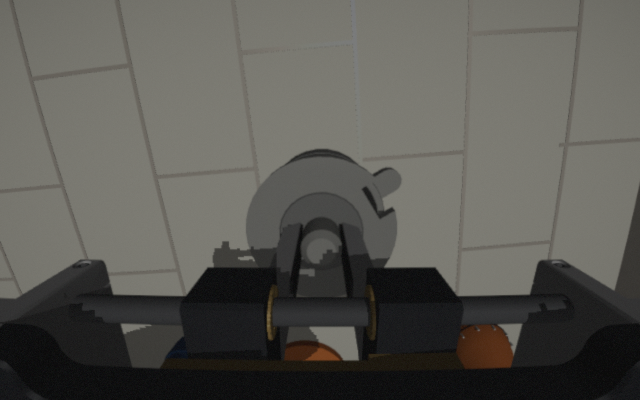

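View pics/s4.png

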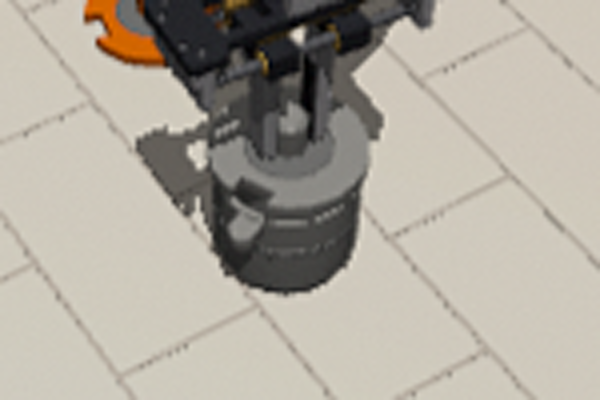

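Both views show the notch over the lip and the lid concentric with the crock. I'll creep down.

>>> servo_tool(motion=[[[0,0,-0.005,0,0,0,0.85],[0,0,-0.01,0,0,0,0.85],[0,0,-0.014,0,0,0,0.85],[0,0,-0.017,0,0,0,0.85],[0,0,-0.019,0,0,0,0.85],[0,0,-0.02,0,0,0,0.85],[0,0,-0.021,0,0,0,0.85],[0,0,-0.021,0,0,0,0.85]]])

```text
clock: 8.6
eef_pos: [586.9, 191.7, 99.9]
eef_rot: [-3.142, 0.0, 1.489]
wrist_force: [0.6, -0.7, -1.7]
finger_gap: 25.1
finger_force: 10.0
```

>>> servo_tool(motion=[[[0,0,-0.0005,0,0,0,0.85],[0,0,-0.001,0,0,0,0.85],[0,0,-0.001,0,0,0,0.85]]])

```text
clock: 8.9
eef_pos: [586.9, 191.7, 99.4]
eef_rot: [-3.142, 0.0, 1.489]
wrist_force: [-0.1, 0.2, -2.1]
finger_gap: 25.7
finger_force: 10.0
```

>>> servo_tool(motion=[[[0,0,-0.0005,0,0,0,0.85],[0,0,-0.001,0,0,0,0.85],[0,0,-0.001,0,0,0,0.85]]])

```text
clock: 9.2
eef_pos: [586.9, 191.7, 98.9]
eef_rot: [-3.142, 0.0, 1.489]
wrist_force: [0.0, -0.0, -2.4]
finger_gap: 25.5
finger_force: 10.0
```

>>> servo_tool(motion=[[[0,0,-0.0005,0,0,0,0.85],[0,0,-0.001,0,0,0,0.85],[0,0,-0.001,0,0,0,0.85]]])

```text
clock: 9.5
eef_pos: [586.9, 191.7, 98.4]
eef_rot: [-3.142, 0.0, 1.489]
wrist_force: [-0.6, 0.6, -2.5]
finger_gap: 25.4
finger_force: 10.0
```

>>> servo_tool(motion=[[[0,0,-0.0005,0,0,0,0.85],[0,0,-0.0008,0,0,0,0.85],[0,0,-0.0008,0,0,0,0.85]]])

```text
clock: 9.8
eef_pos: [587.0, 191.7, 98.2]
eef_rot: [3.141, -0.0, 1.489]
wrist_force: [-0.5, -0.4, -0.8]
finger_gap: 25.7
finger_force: 10.0
```

>>> servo_tool(motion=[[[0,0,-0.0004,0,0,0,0.85],[0,0,-0.0006,0,0,0,0.85],[0,0,-0.0006,0,0,0,0.85]]])

```text
clock: 10.1
eef_pos: [587.0, 191.8, 98.2]
eef_rot: [3.141, -0.0, 1.489]
wrist_force: [-3.4, -1.3, 5.1]
finger_gap: 25.5
finger_force: 10.0
```

Contact: about 7 N between lid and crock. I'll ease off slightly and release.

>>> servo_tool(motion=[[[0,0,0.0003,0,0,0,0.85],[0,0,0.0003,0,0,0,0.85]]], newtons=6)

```text
clock: 10.3
eef_pos: [587.0, 191.7, 98.1]
eef_rot: [3.141, -0.0, 1.489]
wrist_force: [-3.5, -0.6, 6.0]
finger_gap: 25.7
finger_force: 6.0
```

>>> servo_tool(motion=[[[0,0,0.0005,0,0,0,0.72],[0,0,0.0005,0,0,0,0.7],[0,0,0.0005,0,0,0,0.65],[0,0,0.0005,0,0,0,0.6],[0,0,0.0005,0,0,0,0.5],[0,0,0.0005,0,0,0,0.5],[0,0,0.0005,0,0,0,0.5]]])

```text
clock: 11.0
eef_pos: [587.0, 191.7, 98.2]
eef_rot: [3.142, -0.0, 1.489]
wrist_force: [-0.1, -0.7, 0.3]
finger_gap: 46.7
finger_force: 0.0
```

Released. I'll go straight up, then back towards -y for a look.

>>> servo_tool(motion=[[[0,0,0.02,0,0,0,0.5],[0,0,0.06,0,0,0,0.5],[0,0,0.12,0,0,0,0.5],[0,0,0.18,0,0,0,0.5],[0,-0.06,0.23,0,0,0,0.5],[0,-0.12,0.23,0,0,0,0.5],[0,-0.18,0.23,0,0,0,0.5],[0,-0.2,0.23,0,0,0,0.5],[0,-0.2,0.23,0,0,0,0.5],[0,-0.2,0.23,0,0,0,0.5]]])

```text
clock: 12.0
eef_pos: [587.0, 92.5, 213.4]
eef_rot: [3.141, -0.0, 1.49]
wrist_force: [0.5, 0.2, -0.0]
finger_gap: 47.2
finger_force: 0.0
```

```bash
python3 - <<'E'
from h import *
c=manip.camera("wrist"); save(c,"pics/w5.png"); P=cloud(c); z=P[...,2]
tc=np.array([587.5,192.]); d=np.hypot(P[...,0]-tc[0],P[...,1]-tc[1])
q=P[(d<50)&(d>20)&(z>85)&(z<103)]; A=np.c_[q[:,:2]-tc,np.ones(len(q))]; f=np.linalg.lstsq(A,q[:,2],rcond=None)[0]
print("tilt deg",np.degrees(f[:2]),"top z",f[2]); zt=f[2]
m=((d<64)&(abs(z-zt)<5)).astype(np.uint8)
cn=max(cv2.findContours(m,cv2.RETR_EXTERNAL,cv2.CHAIN_APPROX_NONE)[0],key=cv2.contourArea)[:,0]
e=plane(c,cn,zt)[:,:2]; g=abs(np.hypot(*(e-tc).T)-54)<4
for _ in range(10): cc,R=circ(e[g]); r=np.hypot(*(e-cc).T); g=abs(r-R)<1.5
print("lid",cc,R,notch(c,cc,zt,27))
l=P[(d>54)&(d<80)&(z>75)&(z<87)][:,:2]; 
if len(l): l=l[np.hypot(*(l-cc).T)>55]; v=l.mean(0)-cc; print("lip deg",np.degrees(np.arctan2(v[1],v[0])),"tip",np.hypot(*(l-cc).T).max(),len(l))
E
```

```text
tilt deg [ 0.02984087 -0.04147813] top z 93.14979135558356
lid [587.67055505 191.85629692] 53.35778428735805 (np.float64(27.559887295429633), np.float64(13.010715291749118), np.float64(-13.010712263816295), 'floor deg', np.float64(28.17353016760218), np.float64(39.38529238610476))
lip deg 27.69563431307872 tip 69.98502585986961 246
```

View pics/w5.png

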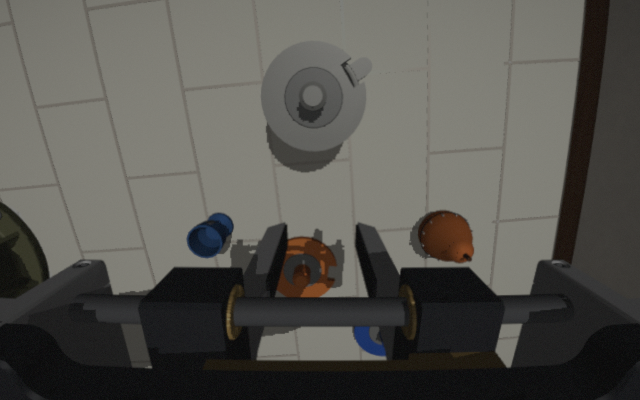

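The lid sits flat on the crock at (313,97), with its notch over the lip at (355,70). The tilt is under 0.1° and it is centred to within about 0.3 mm of the crock measured before. Notch and lip agree to 0.2°, so I'll hand in.

```bash
python3 -c "
from cell import manip
print(manip.sign_off())"
```

```text
the job is handed in; nothing more can be done
None
```

The lid is on the salt crock and the job is handed in: flat (tilt under 0.1°), centred to about 0.3 mm, notch over the spoon lip to about 0.2°, gripped at 10 N, set down at roughly 8 N, and nothing else touched.

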